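# Load the sprung test cell and lock its bayonet lid

### The job

Lay the larger of the two wound toroids flat on the round seat in the middle of the test cell, then put the cell's lid on over it. Lock the lid by its bayonet: its two lugs go down through the gaps in the collar, push it in against the spring, turn it clockwise (seen from above) about a quarter turn to the stop, and let it rise into its locked position. Leave the other things on the bench where they are.

Things in the scene. Friction and masses are not known exactly. Their poses are not given: they have to be found in the camera images.
- core_mid (a point): Centre of the larger wound toroid, a ring 40 mm across outside and 12 mm high lying flat, 43 g; the point is 6 mm above its underside, z up. Grip it with the fingers closing along its own x axis (40 mm); its wire ends stick out to 26 mm from the centre along its -y.
- toroid_a: The larger toroid as a whole (see point core_mid); origin at its underside, 3 mm from the ring's centre along its -y.
- toroid_b: The smaller wound toroid, a ring 30 mm across and 9 mm high, lying flat; to be left alone. Origin at its underside, 2 mm from the ring's centre. The two toroids may have changed places.
- cell_lid: Loose lid, 130 g: aluminium cup, mouth down, 72 mm across, 31 mm high (inside 64 across, 26 deep). Origin: centre of its mouth (underside), z up. On top a black grip bar 46 long (lid's x), 16 wide (y), 31 to 53 mm above the origin. Two rim lugs in line with the bar, on +x and -x, reach 46 mm from the axis; 12 wide, 0 to 6 mm above the origin. Same after a half turn.
- test_cell: Test cell fixed to the bench: black base 146 x 118 x 8 mm, two binding posts 28 mm high at its back (+x), round aluminium collar 108 mm across. Origin on the collar's axis at bench level, z up. Lid origin above this origin: 25.5 mm resting in the gaps on the spring plate, 15.5 mm or less to turn under the lip (13 mm pressed home), 20.5 mm locked.
- cell_mouth (a point): Centre of the collar's mouth at its top, 31.5 mm above the bench; axes as the cell's. The lip is 77 mm across inside, 10 mm deep, with two gaps about 20 mm wide on the cell's own +x and -x sides: the lugs pass down them when the grip bar lies along the cell's x axis.
- lock_mark (a point): One of two brass pips on the collar's top (the other opposite), 51.5 mm from the axis, 75 degrees (1.31 rad) clockwise from a gap seen from above. The locked grip bar points at the pips. Under the lip the lugs turn only clockwise; the channel ends at a stop at about 78 degrees, where the lip has pockets 5 mm deep into which the spring lifts the lugs.
- seat (a point): Centre of the top of the round seat, 44 mm across and 8 mm high, on the spring plate in the middle of the cell; 33.5 mm above the bench (2 mm above the collar's top) while the plate is up. The toroid lies on it. Axes as the cell's.
- spring_plate (a joint): Spring plate, a 72 mm disc under the lid's rim: 0 when up, grows as it is pressed down, at most 0.0125 m. Spring 3 N at 0, about 9 N at 0.0125 m. 0.005 when the lid is locked; it must pass 0.010 for the lugs to turn under the lip.
- side_cutters: Bystander: side cutters with red grips, 40 x 124 x 10 mm; origin at the middle, underside.
- screwdriver_m: Bystander: screwdriver with a red handle, 25 x 183 x 25 mm; origin at the middle, underside.
- decade_box: Bystander: grey-blue resistor box with knobs on top, 64 x 114 x 62 mm; origin at the centre of its underside.
- bobbin_a: Bystander: dark wound coil former, 22 x 27 x 32 mm; origin at the centre of its underside.
- bobbin_b: Bystander: pale empty coil former, 22 x 27 x 32 mm; origin at the centre of its underside.
- e_core_a: Bystander: black E-shaped core, 21 x 42 x 15 mm; origin at the centre of its underside.
- transformer_ok_1: Bystander: small taped transformer, 31 x 43 x 29 mm; origin at the centre of its underside.
Things that resemble listed ones, but are neither listed nor needed, are in the scene too. What is shaped like the cell_lid but orange is not meant. What is shaped like the toroid_a but purple is not meant.

How it is judged:
By the outcome, as a careful person would: the job done as asked, in the order asked, and still so for the second after the job is handed in, with the robot touching nothing.
It also fails if it takes over 53 s, if anything falls off the work surface, if the arm or the gripper's body presses on something with over 40 N, if the wrist force passes 120 N, or if a joint passes its speed limit or range.

### The arm

A 6-joint arm with a two-finger parallel gripper is mounted at the origin on a cart in front of the work surface, level with it; the furniture and walls round the work are solid. World frame = base frame: x ahead of the robot, y to its left, z up, the work surface at z = 0. Lengths are in m, angles in rad, forces in N, time in s.
With the tool pointing down it reaches from about 0.275 to 0.75 m from the base axis. Payload 10.2 kg.
Tool frame: the origin (TCP) lies at the very end of the fingers, on their centre line; the grasp point (between the pads) lies 19 mm behind it; z points along the fingers, y is the line along which they close (so a half turn about z gives the same grasp; the last joint's range is limited). The gripper opens to 85 mm and grips with 20 to 120 N. Pads are 22 mm wide; open, the fingers measure 114 mm over their backs; the gripper's body (76 mm by 85 mm) begins 54 mm behind the grasp point. The pads swing forward as they close: fully open they stand 13 mm farther back than shut.
Start: joints at [0.997, 0.313, 1.498, -0, 1.331, -0.223], TCP at [0.18, 0.493, 0.201] pointing down, gripper open.
Joint ranges: [-2.94, 2.94], [-0.97, 2.17], [0.19, 2.56], [-1.23, 4.37], [0.02, 3.11], [-2.88, 2.88]. Speed limits (rad/s): [2.39, 2.39, 3.01, 3.14, 3.14, 3.14].

### API

Orientations are given as a rotation vector (axis times angle).
In Python, from rig import manip gives the robot as it stands. Calls block until the motion is done:
- manip.movep(position, orientation): joint-space move of the TCP to a pose.
- manip.move_straight(position, feed=0.15, frame=None): straight line of the TCP; frame=None keeps the orientation; feed is the mean speed in m/s.
- manip.move_joints(angles): joint-space move.
- manip.gripper_to(opening): opening from 0.0 (shut) to 1.0 (fully open); the grip force is fixed at half the most; returns when the fingers have stopped.
- manip.dwell(seconds).
- manip.ik(position, orientation): joint angles nearest the present ones, or None.
- manip.read_state(): the state.
- manip.camera(name): name is "scene" or "side" or "wrist"; returns the picture (400x640x3 uint8, blue, green, red); there is no depth.
- manip.camera_model(name): a dict with "fx", "fy", "cx", "cy" (pixels), "dist" ([k1, k2, p1, p2, k3] as OpenCV has them; the pictures are not rectified), "extrinsics" (4x4, takes a point from world to camera coordinates). Camera axes: x right, y up, looking along -z (the intrinsics and any distortion apply to the point x, -y, -z); pixel columns grow to the right and rows downward; lengths in m; the calibration is good to about 2 mm. A picture is of the moment at which its call begins: read the wrist's pose just before it. camera_model takes no time and is no camera call; for the wrist camera it gives the pose at the moment of the call.
A pose or a line that the arm cannot do raises manip.IKError and nothing moves.
- manip.hand_in(): hands the job in; it is judged then, once.
The state is a dict: "time_s": time; "joints": joint angles; "joint_velocities": joint speeds; "effort": joint torques, N m; "tool_pos": TCP position; "eef_rot": TCP orientation; "ft_force": force on the tool from outside, world axes, zero at the start; "wrist_torque": the same for the moment, N m; "finger_gap": opening from 0.0 (shut) to 1.0 (fully open); "gripper_force": force on a finger pad.
Only numpy, scipy, OpenCV 4.12 (cv2) and the standard library are available. Lean on these libraries where they do the work, as an engineer would, in place of code of your own. Each camera call takes 0.05 s, during which the arm holds its last target. There are 200 camera calls.

## Working session

There is one attempt and no reset: what is moved stays moved. The work goes in short steps, each a Python script; the robot and the scene stay as the last script left them, time stands still between calls to the robot, and variables do not carry over. Pictures are saved under pics/ and viewed, at most 10 in all, crops included, and the job is handed in when it is done.

```bash
ls; mkdir -p pics
python3 - <<'E'
from rig import manip
import cv2,numpy as np
for n in("scene","side","wrist"):
    im=manip.camera(n); cv2.imwrite(f"pics/{n}0.png",im); m=manip.camera_model(n); print(n,{k:np.round(v,4).tolist() for k,v in m.items()})
s=manip.read_state(); print(s["time_s"],s["eef_rot"],s["tool_pos"])
E
```

```text
pics
scene {'fx': 514.0972, 'fy': 514.0972, 'cx': 315.8785, 'cy': 209.6887, 'dist': [-0.1713, 0.0, 0.0, 0.0, 0.0], 'extrinsics': [[0.8642, -0.5029, 0.0138, -0.3821], [0.3543, 0.6279, 0.693, -0.3424], [-0.3572, -0.594, 0.7208, -1.2159], [0.0, 0.0, 0.0, 1.0]]}
side {'fx': 414.5284, 'fy': 414.5284, 'cx': 319.4737, 'cy': 197.2271, 'dist': [-0.0405, 0.0, 0.0, 0.0, 0.0], 'extrinsics': [[0.8691, -0.4946, -0.0067, -0.3812], [0.2519, 0.431, 0.8665, -0.2657], [-0.4257, -0.7547, 0.4992, -0.5712], [0.0, 0.0, 0.0, 1.0]]}
wrist {'fx': 329.688, 'fy': 329.688, 'cx': 319.8485, 'cy': 204.8575, 'dist': [-0.0342, 0.0, 0.0, 0.0, 0.0], 'extrinsics': [[0.3445, 0.9388, -0.0006, -0.5242], [-0.8957, 0.3285, -0.2997, 0.0393], [-0.2812, 0.1038, 0.954, -0.3796], [0.0, 0.0, 0.0, 1.0]]}
0.15 [-5.48186315e-01 -3.09303483e+00  1.39022224e-03] [0.18033651 0.49283075 0.20018647]
```

View pics/scene0.png

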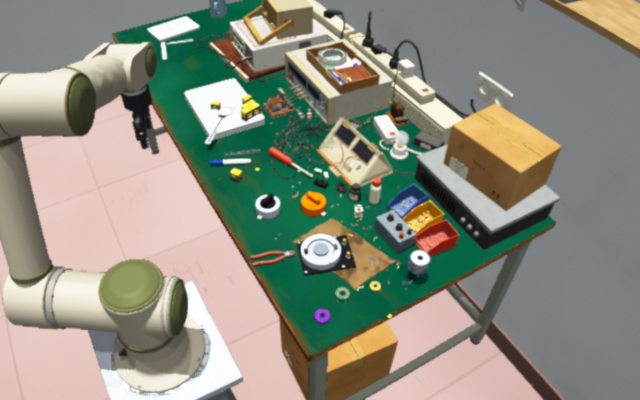

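View pics/side0.png

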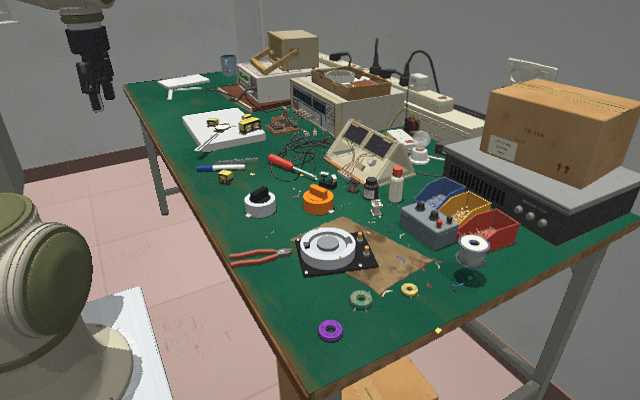

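Candidates for the larger toroid:
- The green ring, scene (342,293) and side (361,299). It looks like the larger one.
- The yellow ring, scene (375,286) and side (410,290). It looks smaller.
- The purple ring, scene (322,316), which is excluded.

Lid: the silver one with the black bar, scene (267,205) and side (260,203). The orange one at scene (313,204) is excluded. Cell: scene (321,251), side (328,249).

```bash
cat > h.py <<'E'
import numpy as np, cv2
from scipy.spatial.transform import Rotation as R
def ray(m,px):
    K=np.array([[m["fx"],0,m["cx"]],[0,m["fy"],m["cy"]],[0,0,1]])
    p=cv2.undistortPoints(np.array(px,float).reshape(-1,1,2),K,np.array(m["dist"])).reshape(-1,2)
    E=np.array(m["extrinsics"]); d=np.c_[p[:,0],-p[:,1],-np.ones(len(p))]@E[:3,:3]
    return -E[:3,:3].T@E[:3,3], d/np.linalg.norm(d,axis=1)[:,None]
def plane(m,px,z):
    o,d=ray(m,px); return o+d*((z-o[2])/d[:,2])[:,None]
def tri(ms,pxs):
    A=np.zeros((3,3));b=np.zeros(3);L=[]
    for m,p in zip(ms,pxs):
        o,d=ray(m,[p]);P=np.eye(3)-np.outer(d[0],d[0]);A+=P;b+=P@o;L.append((P,o))
    x=np.linalg.solve(A,b); return x,[np.linalg.norm(P@(x-o))for P,o in L]
def proj(m,X):
    E=np.array(m["extrinsics"]);X=np.atleast_2d(X)@E[:3,:3].T+E[:3,3]
    K=np.array([[m["fx"],0,m["cx"]],[0,m["fy"],m["cy"]],[0,0,1]])
    return cv2.projectPoints((X*[1,-1,-1]).reshape(-1,1,3),np.zeros(3),np.zeros(3),K,np.array(m["dist"]))[0].reshape(-1,2)
def down(yaw):  # tool x axis at world angle yaw, pointing down; fingers close along yaw-90deg
    return (R.from_euler("z",yaw)*R.from_euler("x",np.pi)).as_rotvec()
E
python3 - <<'E'
from h import *; from rig import manip
ms=[manip.camera_model(n) for n in("scene","side")]
for n,a,b in(("green",(342,293),(361,299)),("yellow",(375,286),(410,290)),("lid",(267,205),(260,203)),("cell",(321,251),(328,249))): print(n,tri(ms,(a,b)))
s=manip.read_state();Rt=R.from_rotvec(s["eef_rot"]).as_matrix();E=np.array(manip.camera_model("wrist")["extrinsics"])
c=-E[:3,:3].T@E[:3,3]
print("cam in tool",Rt.T@(c-s["tool_pos"]),"view",Rt.T@(-E[2,:3]),"right",Rt.T@E[0,:3]); print("toolx",Rt[:,0],"tooly",Rt[:,1])
E
```

```text
green (array([ 0.47987471, -0.07279257, -0.00159717]), [np.float64(0.0005652270358681189), np.float64(0.0005652270358682047)])
yellow (array([ 0.56794335, -0.09850111, -0.00082406]), [np.float64(0.000894930840308267), np.float64(0.0008949308403082269)])
lid (array([0.44902293, 0.30572658, 0.00802178]), [np.float64(0.00017031476272743115), np.float64(0.000170314762727402)])
cell (array([0.50216463, 0.0757256 , 0.00162347]), [np.float64(0.0004809044193161747), np.float64(0.00048090441931609675)])
cam in tool [ 0.07585153 -0.00043208 -0.17340394] view [-2.99923828e-01  4.30833567e-05  9.53963152e-01] right [-8.91069134e-04  9.99999550e-01 -3.25312568e-04]
toolx [-9.39090478e-01  3.43669953e-01  1.94982139e-04] tooly [ 3.43669639e-01  9.39090149e-01 -9.33494300e-04]
```

Run:
```python
from h import *; from rig import manip
import json
out=[]
for i,p in enumerate([(0.56,0.2,0.22),(0.56,0.02,0.22)]):
    manip.movep(p,down(np.pi)); manip.dwell(0.15)
    m=manip.camera_model("wrist"); im=manip.camera("wrist"); cv2.imwrite(f"pics/w{i+1}.png",im)
    out.append({k:np.array(v).tolist() for k,v in m.items()})
    s=manip.read_state(); print(s["time_s"],s["joints"],s["tool_pos"])
json.dump(out,open("w.json","w"))
```

```text
2.1 [ 1.47303856e-01  4.57129475e-01  1.24071741e+00  6.41379126e-05
  1.44365505e+00 -1.42445840e+00] [0.55971256 0.20064104 0.22008264]
3.05 [-1.70852365e-01  3.79023556e-01  1.35500081e+00  1.74507982e-04
  1.40755301e+00 -1.74375586e+00] [0.56008111 0.02143502 0.21997266]
```

View pics/w1.png

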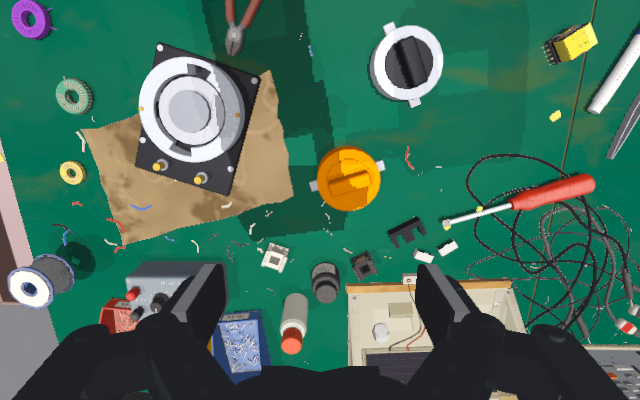

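View pics/w2.png

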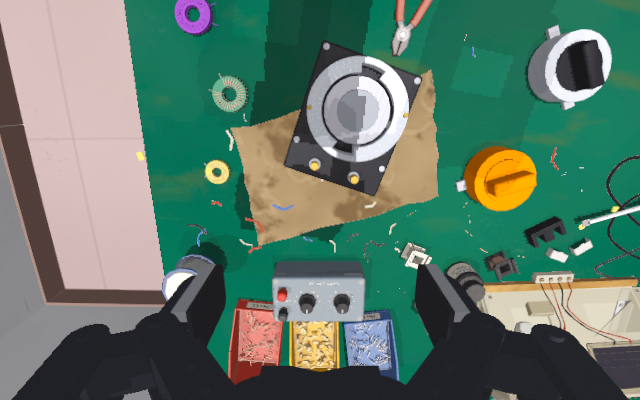

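W1 and W2 show:
- Green ring: W1 (74,96), W2 (230,93), about 36 px across, so about 40 mm.
- Yellow ring: W1 (72,173), W2 (216,172), about 25 px, so about 30 mm.
- Purple ring: W2 (193,15).
- Silver lid: W1 (407,63), lugs near (417,101) and (397,27).
- Cell: W2 (358,105), binding posts at (315,163) and (353,180).

I choose the green ring. Next is one close crop.

Run:
```python
import cv2,numpy as np
a=cv2.imread("pics/w1.png");b=cv2.imread("pics/w2.png")
f=lambda im,x,y,w,h,s:cv2.resize(im[y:y+h,x:x+w],None,fx=s,fy=s,interpolation=cv2.INTER_CUBIC)
M=np.zeros((600,800,3),np.uint8)
c=f(b,282,35,144,150,3.5);M[:c.shape[0],:c.shape[1]]=c
c=f(b,200,63,60,60,4.9);M[:294,505:799]=c
c=f(a,362,10,96,100,2.95);M[300:300+c.shape[0],505:505+c.shape[1]]=c
cv2.imwrite("pics/m1.png",M)
```

```text
(no output)
```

View pics/m1.png

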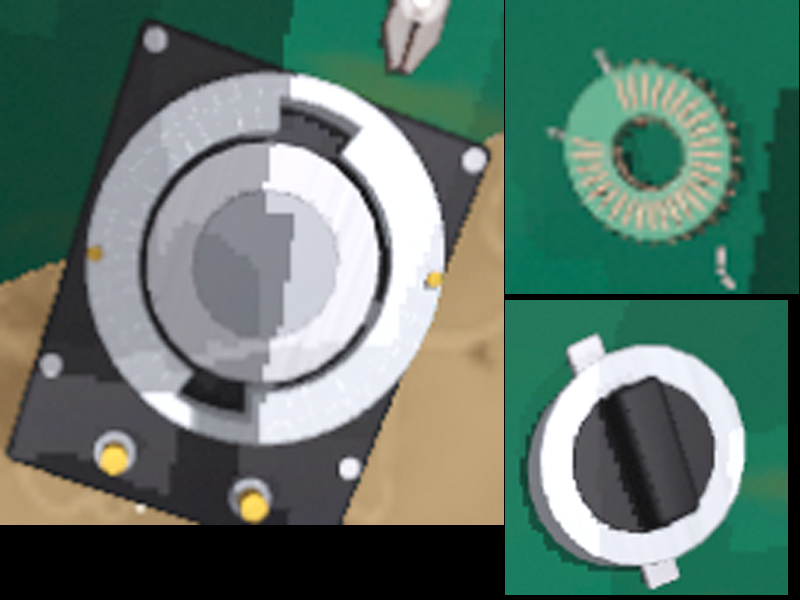

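The crop shows a green ring with pink windings, leads at W2 (220,75) and (210,90), so its −y points up-left. The lid's lugs end at W1 (388,25) and (416,105). The collar's pips are at W2 (309,108) and (406,115), and its gaps near (373,66) and (344,148).

Run:
```python
from h import *; import json
ms=json.load(open("w.json")); ims=[cv2.imread("pics/w1.png"),cv2.imread("pics/w2.png")]
def big(mask,off):
    cs=cv2.findContours(mask.astype(np.uint8),cv2.RETR_EXTERNAL,cv2.CHAIN_APPROX_NONE)[0]
    c=max(cs,key=cv2.contourArea); e=cv2.fitEllipse(cv2.convexHull(c)); return np.array(e[0])+off,e
# toroid
P=[]
for im,(x,y) in zip(ims,((48,70),(204,68))):
    r=im[y:y+54,x:x+52]; b=np.median(r[-8:,:].reshape(-1,3),0); 
    mask=cv2.morphologyEx((r[...,2].astype(int)>60).astype(np.uint8),cv2.MORPH_OPEN,np.ones((4,4)))
    c,e=big(mask,(x,y)); P.append(c); print("tor",c,e[1],b)
X,r=tri(ms,P);print("toroid",X,r, "z=.008:",[plane(m,[p],.008)[0] for m,p in zip(ms,P)])
L=plane(ms[1],[(220,75.2),(209.6,90.1)],.004); C=plane(ms[1],[P[1]],.008)[0]
print("leads",L-C,np.linalg.norm((L-C)[:,:2],axis=1))
# pips
def pip(im,x,y,w=7):
    r=im[y-w:y+w+1,x-w:x+w+1].astype(int); s=np.clip(r[...,2]-r[...,0]-40,0,None); ys,xs=np.mgrid[:2*w+1,:2*w+1]
    return np.array([(xs*s).sum()/s.sum()+x-w,(ys*s).sum()/s.sum()+y-w])
# predict w1 positions of pips from w2
p2=[pip(ims[1],309,108,4),pip(ims[1],405,115,4)]
p1=[pip(ims[0],*np.round(proj(ms[0],plane(ms[1],[p],.032))[0]).astype(int),4) for p in p2]
print(p1,p2)
A=[tri(ms,(a,b))for a,b in zip(p1,p2)];print("pips",A)
Q=np.array([a[0] for a in A]);c=Q.mean(0);d=Q[0]-Q[1];print("cell",c,"dist",np.linalg.norm(d))
ang=np.arctan2(d[1],d[0]);print("pipdir",np.degrees(ang),"gapdir=pip+75:",np.degrees(ang)+75)
g=plane(ms[1],[(282+321/3.5,35+118/3.5),(282+217/3.5,35+395/3.5)],.0315)-c;print("gaps",np.degrees(np.arctan2(g[:,1],g[:,0])),np.linalg.norm(g[:,:2],axis=1))
# lid
P=[]
for im,(x,y,w,h) in zip(ims,((362,10,96,100),(515,15,110,105))):
    r=im[y:y+h,x:x+w]; mask=(r.min(2)>222)
    mask=cv2.morphologyEx(mask.astype(np.uint8),cv2.MORPH_OPEN,np.ones((3,3)))
    c,e=big(mask,(x,y));P.append(c);print("lid",c,e)
print("lid top",tri(ms,P),[plane(m,[p],.031)[0] for m,p in zip(ms,P)])
T=plane(ms[0],[(388.4,24.6),(416.2,104.9)],.005);d=T[1]-T[0];print("lugs mid",T.mean(0),"len",np.linalg.norm(d),"dir",np.degrees(np.arctan2(d[1],d[0])))
```

```text
tor [73.3009758 96.7687664] (31.540924072265625, 38.76573181152344) [ 86. 112.  10.]
tor [230.08196449  94.58358955] (34.33490753173828, 36.99795150756836) [ 84. 108.  13.]
toroid [ 0.47639468 -0.07886693  0.00938335] [np.float64(0.00012576432703407484), np.float64(0.00012576432703408202)] z=.008: [array([ 0.47624242, -0.07987319,  0.008     ]), array([ 0.47649332, -0.07922491,  0.008     ])]
leads [[-0.02071375 -0.01077051 -0.004     ]
 [-0.00502279 -0.02382234 -0.004     ]] [0.02334659 0.02434609]
[array([140.1653372 , 108.21392313]), array([236.74538259, 114.33905013])] [array([308.51369863, 106.97671233]), array([406.33575014, 114.75515895])]
pips [(array([0.48950991, 0.00895737, 0.03255409]), [np.float64(9.805862019007656e-05), np.float64(9.805862018991597e-05)]), (array([0.49678912, 0.11229644, 0.03413003]), [np.float64(0.00035843889292950327), np.float64(0.0003584388929295187)])]
cell [0.49314952 0.06062691 0.03334206] dist 0.10360711079451207
pipdir -94.02926790897048 gapdir=pip+75: -19.029267908970482
gaps [159.6557555  -18.63574025] [0.04431713 0.0416159 ]
lid [406.76200104  59.91989517] ((44.762001037597656, 49.91989517211914), (68.33942413330078, 78.8245849609375), 171.8193359375)
lid [577.76582336  66.84939575] ((62.76582336425781, 51.849395751953125), (60.40569305419922, 79.43732452392578), 24.208887100219727)
lid top (array([0.44496133, 0.28780558, 0.03468136]), [np.float64(0.0019980327546390898), np.float64(0.0019980327546389753)]) [array([0.44253366, 0.28880466, 0.031     ]), array([0.44658878, 0.29033028, 0.031     ])]
lugs mid [0.44577833 0.29122798 0.005     ] len 0.09002687779359694 dir 23.772355873837068
```

The checks hold up:
- **Toroid:** (0.476,−0.079), centre height 9 mm, within calibration error. Its lead direction is −127°, so I close the fingers along −37°.
- **Cell:** (0.493,0.0606), pips 103.6 mm apart against 103 expected. The gap axis is −19°, seen two ways.
- **Lid:** about (0.445,0.290), lugs 90 mm across against 92 expected, bar at 24°.

Now I pick the toroid and place it.

Run:
```python
from h import *; from rig import manip
y=np.radians(53); o=down(y); t=np.array([.4764,-.079]); c=np.array([.4932,.0606])
def st(l):
    s=manip.read_state();print(l,round(s["time_s"],2),np.round(s["tool_pos"],4),"gap",round(s["finger_gap"],3),"F",np.round(s["ft_force"],1),"g",s["gripper_force"])
manip.gripper_to(0.75)
manip.movep([*t,.09],o); manip.move_straight([*t,.001],feed=.12); st("down")
manip.gripper_to(0.0); st("grip")
manip.move_straight([*t,.09],feed=.15); st("lift")
manip.movep([*c,.075],o); manip.move_straight([*c,.0355],feed=.08); st("place")
manip.gripper_to(0.8); st("rel")
manip.move_straight([*c,.10],feed=.15)
# look: camera right above cell, yaw 180
manip.movep([c[0]+.045,c[1],.13],down(np.pi)); manip.dwell(.15)
m=manip.camera_model("wrist");im=manip.camera("wrist");cv2.imwrite("pics/c1.png",im);np.save("c1.npy",m);st("look")
manip.gripper_to(.75)
manip.movep([.445+.045,.2905,.15],down(np.pi)); manip.dwell(.15)
m=manip.camera_model("wrist");im2=manip.camera("wrist");cv2.imwrite("pics/l1.png",im2);np.save("l1.npy",m);st("lid")
cv2.imwrite("pics/m2.png",np.hstack([im[:, 120:520],im2[:,120:520]]))
```

```text
down 6.02 [ 0.4768 -0.0791  0.0016] gap 0.748 F [0.5 0.2 0.3] g 0.0
grip 6.64 [ 0.4764 -0.079   0.001 ] gap -0.003 F [-0.8 -0.3 -0.1] g 0.0
lift 7.38 [ 0.4759 -0.0788  0.0892] gap -0.001 F [-0.7  0.3 -0.2] g 0.0
place 8.65 [0.4935 0.0603 0.0357] gap 0.001 F [1.  0.3 1.1] g 0.0
rel 9.31 [0.4932 0.0606 0.0355] gap 0.801 F [-0.3  0.4  0.4] g 0.0
look 12.0 [0.5382 0.0606 0.13  ] gap 0.799 F [-0.4  0.6  0.6] g 0.0
lid 13.36 [0.4906 0.2893 0.1499] gap 0.747 F [0.6 0.  0.5] g 0.0
```

View pics/m2.png

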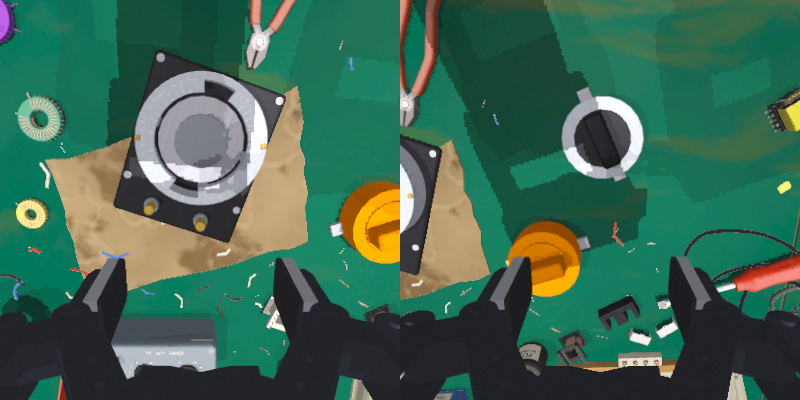

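The toroid was missed: the gap closed to 0, and the ring is still on the bench at full-image pixel (160,118). The cell and lid are undisturbed. I re-measure it from this view and the lid view.

Run:
```python
from h import *; import json; from rig import manip
m=np.load("c1.npy",allow_pickle=True).item(); print(plane(m,[(160.5,118)],.008))
print(np.linalg.norm(plane(m,[(160.5,118)],.008)-plane(m,[(151,213)],.005)), "c1 size px->mm", plane(m,[(182.5,118)],.008)-plane(m,[(138.5,118)],.008))
w=json.load(open("w.json"));print(np.linalg.norm(plane(w[1],[(230,94)],.008)-plane(w[1],[(216.5,172)],.005)))
E=np.array(m["extrinsics"]);print(-E[:3,:3].T@E[:3,3])
# where wrist-camera model puts fingertips: project TCP & expected finger tips
print(proj(m,[[.5382,.0606,.13]]), proj(m,[[.5382,.0606-.034,.13+.005],[.5382,.0606+.034,.135]]))
im=cv2.imread("pics/c1.png");cv2.imwrite("pics/c1t.png",cv2.resize(im[60:240,120:360],None,fx=3.3,fy=3.3,interpolation=cv2.INTER_CUBIC))
```

```text
[[ 0.47508168 -0.07954018  0.008     ]]
0.091975662559028 c1 size px->mm [[0.00039155 0.03913297 0.        ]]
0.0923213534243182
[0.46214694 0.05995332 0.30334523]
[[321.07860062 240.87374936]] [[260.09376086 244.53121764]
 [382.1260769  244.37831977]]
```

View pics/c1t.png

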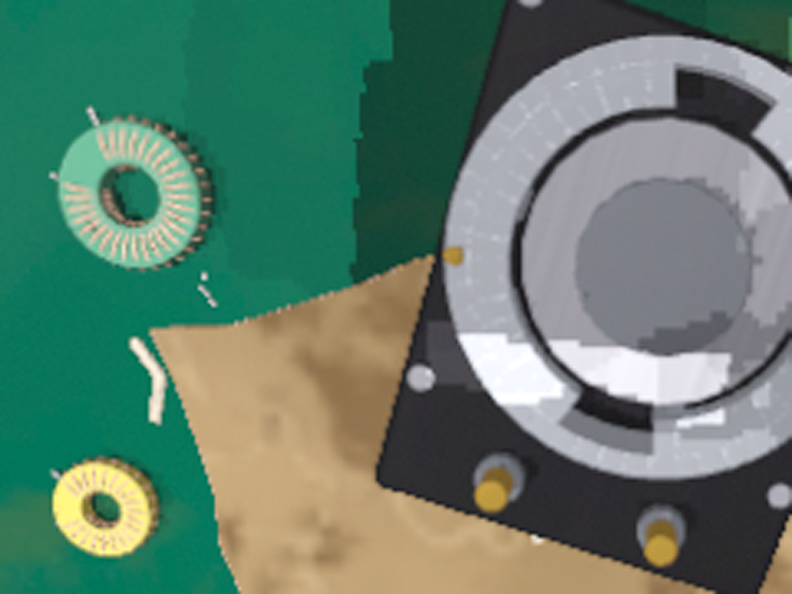

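The ring is unmoved: full-image (162,118), 39 mm across against 30 mm for the yellow one. In the wrist picture the fingertips sit farther behind the stated TCP than expected, so I measure the tip position against opening by wrist and side views.

Run:
```python
from h import *; from rig import manip
ms=manip.camera_model("side"); M=[]
for g in (.75,.45,.2,0):
    manip.gripper_to(g); s=manip.read_state(); m=manip.camera_model("wrist"); im=manip.camera("wrist"); si=manip.camera("side")
    cv2.imwrite(f"pics/g{int(g*100)}.png",im)
    p=proj(ms,[s["tool_pos"]])[0]; q=proj(m,[s["tool_pos"]])[0]; print(g,s["time_s"],s["finger_gap"],s["tool_pos"],"side",p,"wrist",q)
    a,b=np.round(p).astype(int); c=cv2.resize(si[b-70:b+30,a-50:a+50],None,fx=3,fy=3,interpolation=cv2.INTER_CUBIC); cv2.circle(c,(150,210),2,(0,0,255),-1)
    d=cv2.resize(im[180:380,170:470],(400,267)); cv2.circle(d,(int((q[0]-170)*4/3),int((q[1]-180)*4/3)),2,(0,0,255),-1)
    M.append((c,d))
top=np.hstack([cv2.resize(c,(200,200)) for c,_ in M]); bot=np.vstack([np.hstack([M[1][1],M[3][1]])])
cv2.imwrite("pics/m3.png",np.vstack([top,bot]))
```

```text
0.75 13.575 0.751429387192852 [0.49020736 0.29010769 0.14998943] side [274.82803521 146.65936334] wrist [321.05723289 240.75593513]
0.45 14.0417 0.45216653279272884 [0.48997464 0.29053632 0.14998914] side [274.65348275 146.61549744] wrist [321.09922537 240.70830382]
0.2 14.4833 0.19993546783195368 [0.49001104 0.29050111 0.14999945] side [274.67462596 146.61327334] wrist [321.08517332 240.7474577 ]
0 14.8917 0.002358364438170935 [0.48999776 0.29048562 0.14999025] side [274.67229333 146.6206313 ] wrist [321.06126825 240.71775275]
```

View pics/m3.png

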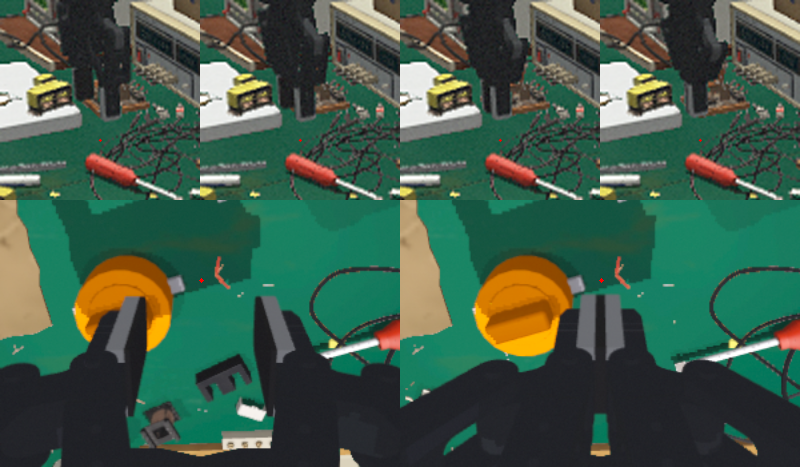

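The tips are well short of the TCP (red dot), by about 35 mm in both the side and wrist pictures. I confirm it by touch: fingers shut, lowered gently onto a clear patch of bench.

Run:
```python
from h import *; from rig import manip
p=[.43,-.03]; o=down(np.radians(53))
manip.movep([*p,.04],o); manip.move_straight([*p,-.012],feed=.12)
f0=manip.read_state()["ft_force"][2]; print(manip.read_state()["time_s"],f0)
z=-.012
while z>-.044:
    z-=.002; manip.move_straight([*p,z],feed=.03); s=manip.read_state(); f=s["ft_force"][2]-f0
    if abs(f)>3: break
print("contact",z,s["tool_pos"],f,s["time_s"]); manip.move_straight([*p,z+.02],feed=.1)
```

```text
16.95 -0.19908077375543592
contact -0.032000000000000015 [ 0.43021379 -0.0300681  -0.03076385] 24.317837350043927 19.45
```

The tips are 30 mm behind the stated TCP when shut, so I allow for that and repeat the pick.

Run:
```python
from h import *; from rig import manip
o=down(np.radians(53)); t=np.array([.4758,-.0793]); c=np.array([.4932,.0606])
def st(l):
    s=manip.read_state();print(l,round(s["time_s"],2),np.round(s["tool_pos"],4),"gap",round(s["finger_gap"],3),"F",np.round(s["ft_force"],1),"g",s["gripper_force"]);return s
manip.gripper_to(0.75)
manip.movep([*t,.02],o); manip.move_straight([*t,-.029],feed=.15)
manip.gripper_to(0.0); s=st("grip")
assert s["finger_gap"]>.3
manip.move_straight([*t,.045],feed=.2); s=st("lift"); assert s["finger_gap"]>.3
manip.movep([*c,.03],o); manip.move_straight([*c,.0055],feed=.08); st("place")
manip.gripper_to(0.75); st("rel")
manip.move_straight([*c,.06],feed=.2)
manip.movep([c[0]+.045,c[1],.10],down(np.pi)); manip.dwell(.1)
m=manip.camera_model("wrist");im=manip.camera("wrist");cv2.imwrite("pics/c2.png",im);np.save("c2.npy",m);st("look")
cv2.imwrite("pics/c2c.png",cv2.resize(im[20:260,160:480],None,fx=2.4,fy=2.4))
```

```text
grip 21.68 [ 0.4763 -0.0794 -0.0276] gap 0.439 F [-4.4  1.5 11. ] g 58.79425249993801
lift 22.19 [ 0.4755 -0.0792  0.0446] gap 0.438 F [ 0.1  0.5 -0.9] g 60.07959455251694
place 23.27 [0.4931 0.06   0.0055] gap 0.43 F [-1.3 -1.1  2.7] g 60.37139095366001
rel 23.65 [0.4932 0.0606 0.0056] gap 0.747 F [-0.9  1.   0.4] g 0.0
look 26.13 [0.5381 0.0606 0.0999] gap 0.751 F [0.3 0.5 0.7] g 0.0
```

View pics/c2c.png

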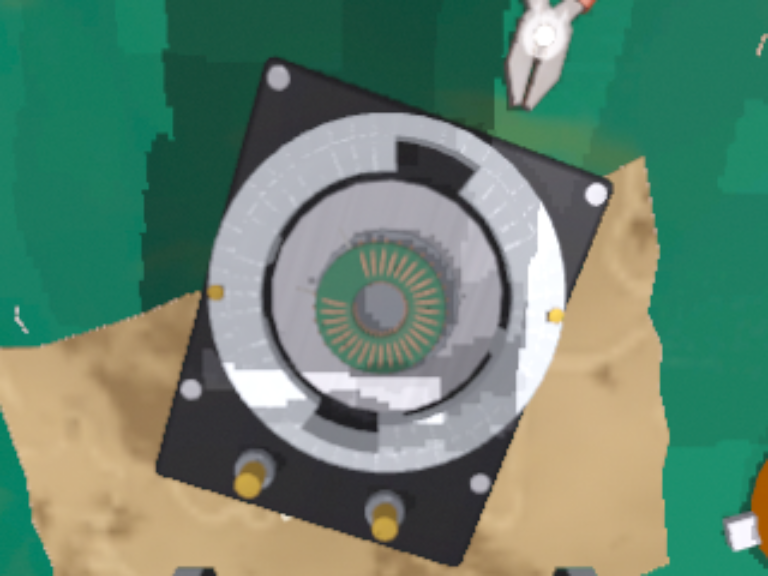

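The toroid lies on the seat, ring at full-image (319,147). The pips are at (250,142) and (391,151) and the gaps are clear. I check the ring's centring and refine the cell and lid numerically.

Run:
```python
from h import *
m=np.load("c2.npy",allow_pickle=True).item(); im=cv2.imread("pics/c2.png")
def pip(im,x,y,w=5):
    r=im[y-w:y+w+1,x-w:x+w+1].astype(int); s=np.clip(r[...,2]-r[...,0]-50,0,None); ys,xs=np.mgrid[:2*w+1,:2*w+1]
    return np.array([(xs*s).sum()/s.sum()+x-w,(ys*s).sum()/s.sum()+y-w])
Q=plane(m,[pip(im,250,142),pip(im,392,151)],.0325);c=Q.mean(0);d=Q[0]-Q[1]
print("cell",c,np.linalg.norm(d),"gap",np.degrees(np.arctan2(d[1],d[0]))+75)
print("toroid",plane(m,[(160+381/2.4,20+306/2.4)],.0455)-c)
g=plane(m,[(160+436/2.4,20+165/2.4),(160+347/2.4,20+415/2.4)],.0315)-c;print("gaps",np.degrees(np.arctan2(g[:,1],g[:,0])),np.linalg.norm(g[:,:2],axis=1))
m=np.load("l1.npy",allow_pickle=True).item(); im=cv2.imread("pics/l1.png")
r=im[75:195,265:380]; hsv=cv2.cvtColor(r,cv2.COLOR_BGR2HSV)
mask=((hsv[...,1]<90)).astype(np.uint8)
cs=cv2.findContours(mask,cv2.RETR_EXTERNAL,cv2.CHAIN_APPROX_NONE)[0];k=max(cs,key=cv2.contourArea).reshape(-1,2)+[265,75]
print(cv2.boundingRect(k),cv2.contourArea(k))
X=plane(m,k,.006)[:,:2]; th=np.radians(23.8); c0=np.array([.4455,.2905])
for _ in range(4):
    u=np.array([np.cos(th),np.sin(th)]);v=np.array([-u[1],u[0]]); a=(X-c0)@u;b=(X-c0)@v
    A=X[(a>a.max()-.002)].mean(0);B=X[(a<a.min()+.002)].mean(0);th=np.arctan2(*(A-B)[::-1])
    ext=a.max()-a.min(); mid=c0+u*(a.max()+a.min())/2
print("tips",A,B,"len",ext,"dir",np.degrees(th),"mid",(A+B)/2)
# top rim plane: silhouette perpendicular extents at z=.031
Y=plane(m,k,.031)[:,:2]; b=(Y-c0)@v; print("perp extents",b.min(),b.max())
```

```text
cell [0.49317705 0.06090977 0.0325    ] 0.10411423986875637 gap -19.020991197367735
toroid [[-0.00080479 -0.00168988  0.013     ]]
gaps [160.18323566 -19.57392603] [0.0421269 0.0375591]
(281, 86, 83, 96) 5508.5
tips [0.48727775 0.30922896] [0.40349921 0.27205864] len 0.09280697035848451 dir 23.925595422374062 mid [0.44538848 0.2906438 ]
perp extents -0.035623688896571026 0.035951140136401306
```

Everything agrees: the lid is at (0.4454,0.2906), bar 23.9°, lug span 92.8 mm. The cell is at (0.4932,0.0608), gap axis −19°. The ring is within 2 mm of centre. Now the lid.

```bash
cat > k.py <<'E'
from h import *; from rig import manip
D=.0035; c=np.array([.4932,.0608])
def st(l):
    s=manip.read_state();print(l,round(s["time_s"],2),np.round(s["tool_pos"],4),"gap",round(s["finger_gap"],3),"F",np.round(s["ft_force"],1),"T",np.round(s["wrist_torque"],2),"g",round(s["gripper_force"],1));return s
E
python3 - <<'E'
from k import *
l=[.4454,.2906]; o=down(np.radians(203.9)); oc=down(np.radians(161))
manip.movep([*l,.05],o); manip.move_straight([*l,D],feed=.12); st("down")
manip.gripper_to(0); s=st("grip"); assert .1<s["finger_gap"]<.3
manip.move_straight([*l,.075],feed=.2); s=st("lift"); assert .1<s["finger_gap"]<.3
manip.movep([*c,.075],oc); manip.dwell(.15); f0=st("over")["ft_force"]
manip.move_straight([*c,.038],feed=.12); st("entry")
for z in (.034,.0305,.028):
    manip.move_straight([*c,z],feed=.06); f=st("z")["ft_force"]-f0
    if np.linalg.norm(f)>8: print("STOP",f); break
E
```

```text
down 27.67 [0.4461 0.2903 0.004 ] gap 0.751 F [-0.9  0.7  0.4] T [-0.01 -0.    0.02] g 0.0
grip 28.17 [0.4458 0.2907 0.0041] gap 0.174 F [ 0.  -0.7  5.8] T [-0.17  0.13 -0.01] g 60.3
lift 28.68 [0.4448 0.2904 0.074 ] gap 0.167 F [ 0.5 -0.2 -1.3] T [-0.04  0.02 -0.03] g 59.4
over 29.76 [0.493  0.0621 0.0748] gap 0.173 F [-0.7  0.4 -1.9] T [ 0.02 -0.01  0.03] g 59.3
entry 30.22 [0.4933 0.0611 0.0382] gap 0.174 F [-0.1  0.1 -1. ] T [ 0.06  0.01 -0.04] g 59.3
z 30.47 [0.4934 0.0608 0.0343] gap 0.168 F [ 0.1 -0.7 -1.4] T [ 0.   -0.01  0.09] g 59.3
z 30.72 [0.4931 0.0608 0.0304] gap 0.17 F [ 0.7 -0.8 -1.5] T [ 0.03 -0.06 -0.06] g 59.3
z 30.97 [0.4935 0.0608 0.0282] gap 0.172 F [ 0.1 -0.8  1.8] T [0.02 0.04 0.  ] g 59.7
```

The lid passed the lip cleanly and met the spring at the expected height. Next: press, turn, rise.

Run:
```python
from k import *
manip.move_straight([*c,.0173],feed=.05); s=st("pressed")
j0=np.array(manip.ik([*c,.0173],down(np.radians(161))))
for a in (25,50,70,77.5):
    j=j0.copy(); j[5]+=np.radians(a); manip.move_joints(j); s=st(a)
    if abs(s["wrist_torque"][2])>2 or np.linalg.norm(s["ft_force"])>35: print("STOP"); break
else:
    manip.dwell(.1); st("turned")
    manip.move_straight([*c,.0235],feed=.05); st("risen")
```

```text
pressed 31.33 [0.4937 0.0608 0.0173] gap 0.17 F [ 0.2 -0.1  7.9] T [0.08 0.11 0.01] g 60.5
25 31.83 [0.4938 0.0607 0.0174] gap 0.166 F [-0.5 -1.2  6.8] T [-0.15  0.07 -0.15] g 60.5
50 32.33 [0.4937 0.0607 0.0174] gap 0.167 F [-0.2 -0.5  6.2] T [-0.1   0.08 -0.12] g 60.5
70 32.76 [0.4938 0.0607 0.0174] gap 0.173 F [-0.4 -0.4  6.5] T [-0.11  0.05 -0.12] g 60.4
77.5 33.02 [0.4932 0.0608 0.0173] gap 0.171 F [-2.7 -0.3  7.9] T [ 0.05  0.46 -0.11] g 60.6
turned 33.12 [0.4932 0.0608 0.0173] gap 0.167 F [-3.2  0.1  7.1] T [ 0.06  0.41 -0.13] g 60.6
risen 33.39 [0.4932 0.0608 0.0236] gap 0.168 F [-1.  -0.   4.3] T [0.02 0.15 0.01] g 60.1
```

Turned and rising. I test the lock with a small pull, then release and look.

Run:
```python
from k import *
manip.move_straight([*c,.0252],feed=.05); s=st("pull")
if s["ft_force"][2]>-30: manip.move_straight([*c,.024],feed=.05); st("ease")
manip.gripper_to(.6); st("rel")
manip.move_straight([*c,.085],feed=.2)
manip.movep([c[0]+.045,c[1],.12],down(np.pi)); manip.dwell(.1)
m=manip.camera_model("wrist");im=manip.camera("wrist");sc=manip.camera("side");cv2.imwrite("pics/f.png",im);np.save("f.npy",m);st("look")
M=np.zeros((600,800,3),np.uint8);M[:600,:480]=cv2.resize(im[20:260,222:414],None,fx=2.5,fy=2.5)
M[:300,480:]=cv2.resize(sc[190:300,270:387],(320,300));M[300:,480:]=cv2.resize(im[20:320,80:400],(320,300));cv2.imwrite("pics/fm.png",M)
```

```text
pull 33.64 [0.4931 0.0608 0.0247] gap 0.168 F [ 3.5  1.2 -5.8] T [ 0.06 -0.5  -0.01] g 62.9
ease 33.89 [0.4932 0.0608 0.0242] gap 0.169 F [ 0.4 -0.4  3.1] T [ 0.11  0.1  -0.01] g 64.1
rel 34.33 [0.4932 0.0608 0.0239] gap 0.598 F [-0.5 -0.5  0.3] T [ 0.02  0.   -0.  ] g 0.0
look 36.48 [0.5381 0.0608 0.1199] gap 0.603 F [ 0.   0.4 -0.2] T [-0.    0.06  0.02] g 0.0
```

View pics/fm.png

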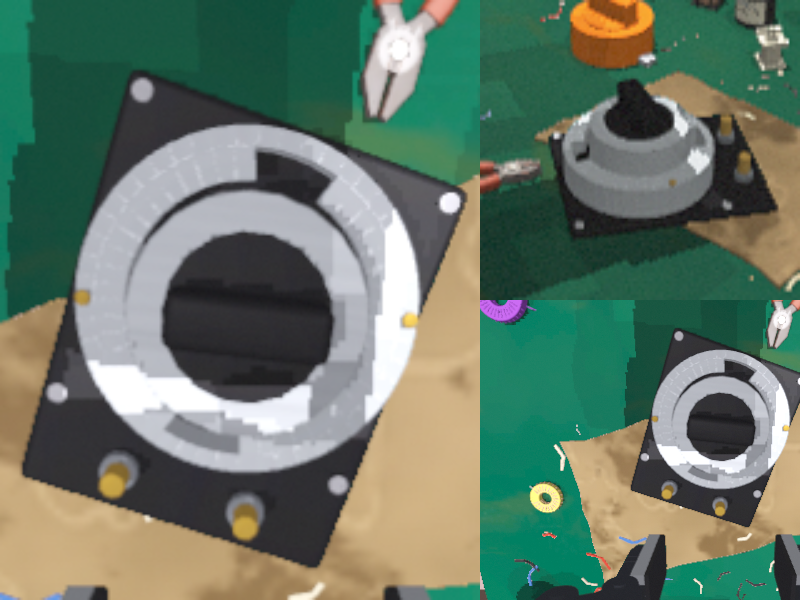

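The lid sits level inside the collar with its bar along the line between the pips, (82,297) to (410,320) in the crop. The gaps are empty, the pull was resisted at the locked height, and the yellow ring and cutters are in place.

```bash
python3 -c "
from rig import manip
print(manip.hand_in())"
```

```text
the job is handed in; nothing more can be done
None
```

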